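Open the teal push-to-open drying box

ROBOT

A 6-joint arm with a two-finger parallel gripper is mounted at the origin on the work surface. World frame = base frame: x ahead of the robot, y to its left, z up, the work surface at z = 0. Lengths are in m, angles in degrees, forces in N, time in s.
With the tool pointing down it reaches from about 0.25 to 0.775 m from the base axis. Payload 4 kg.
Tool frame: the origin (TCP) lies between the finger pads; the fingertips stand 22 mm ahead of it and the grasp point (between the pads) lies 3 mm ahead of it; z points along the fingers, y is the direction in which the jaws open and shut (so a half turn about z gives the same grasp; the last joint's range is limited). The gripper opens to 85 mm and grips with 20 to 120 N. Pads are 22 mm wide; open, the fingers measure 114 mm over their backs; the gripper's body (76 mm by 85 mm) begins 54 mm behind the grasp point. The pads swing forward as they close: fully open they stand 13 mm farther back than shut.
Start: joints at [59.754, 4.996, 78.535, -0, 96.463, -5.907], TCP at [0.227, 0.501, 0.253] pointing down, gripper open.
Joint ranges: [-177.83, 177.83], [-43.37, 116.18], [15.69, 146.23], [-61.86, 241.86], [9.47, 152.12], [-147.06, 147.06]. Speed limits (degrees/s): [159.86, 159.86, 180, 180, 180, 180].

INTERFACE

Orientations are given as a 3x3 rotation matrix whose columns are the frame's x, y, z axes.
In Python, from station import ctrl gives the robot as it stands.
- The arm moves only by the tool drive_tool, never from a script. Its arguments are lists of equal length, an entry for each row: "rotation": the turn, a rotation vector about the tool's x, y, z in degrees, a list of three; "xyz": the shift along the tool's x, y, z in m, a list of three; "hand": the opening, from 0 (shut) to 1 (fully open). A call has 1 to 8 rows; each row is the pose to reach, as a shift and turn from the pose measured when the call began, along the tool's axes at that moment; what a row does not reach only later rows make up. A row lasts 1/8 s, in which the tool goes at most 62.5 mm and 10.7 degrees, less where a joint would pass 70% of its speed; a pose out of reach is approached as far as the arm can. A call with a gripper value outside its range is refused whole. The fingers move at their own pace and stop on an object; "squeeze" is the grip in N (left out, the last holds). Time passes only in rows, so rows that repeat a pose let the fingers close. It gives the time, the measured TCP pose, the force and the opening at its end, in the units of the state.
- ctrl.observe(): the state, without advancing time (a new reading comes with each control period).
- ctrl.read_camera(name): name is "scene" or "top" or "wrist"; returns a dict with "color" (384x512x3 uint8, red, green, blue), "z_map" (384x512 float32, m along the optical axis (not along the pixel's ray), 0 where there is no reading), "mtx" (3x3 intrinsics, pixels), "T" (4x4, takes a point from camera to world coordinates); the wrist camera has in their place "hand_eye" (4x4, takes a point from camera to tool coordinates, whose origin is the TCP and whose axes are the flange's). Camera axes: x right, y up, looking along -z (the intrinsics and any distortion apply to the point x, -y, -z); pixel columns grow to the right and rows downward; lengths in m; the calibration is good to about 2 mm. The wrist camera is an equidistant fisheye: a pixel r from the principal point sees the ray r / f radians off the axis. A picture is of the moment at which its call begins: read the wrist's pose just before it.
- ctrl.close_job(): hands the job in, once; it reports no verdict.
The state is a dict: "time_s": time; "joint_positions": joint angles; "qvel": joint speeds; "joint_torque": joint torques, N m; "position": TCP position; "tcp_rot": TCP orientation; "force": force on the tool from outside, world axes, zero at the start; "moment": the same for the moment, N m; "grip_width": finger opening in m.
Only numpy, scipy, OpenCV 4.12 (cv2) and the standard library are available. Lean on these libraries where they do the work, as an engineer would, in place of code of your own. Each camera call takes 0.05 s, during which the arm holds its last target. There are 200 camera calls.

TASK

Open the soil-sample drying box that has the teal lid: press the lid down at its black mark so that the catch lets go and it springs ajar by itself, then swing the lid all the way back, past upright, so that it stays open. Leave the box with the amber lid shut.

Things in the scene. Friction and masses are not known exactly. Their poses are not given: they have to be found in the camera images.
- teal_lid (a joint): Teal lid's angle, rad: 0 shut and locked, about 0.6 sprung ajar, 1.57 upright, 1.9 stop. Flat panel 148 mm from hinge to free edge, 148 wide, 6 thick, 0.15 kg, flush in the top of a fixed white box. Ajar, its free edge is some 80 mm above the rim; pushed up from beneath there (about 1 N) it swings freely. Short of upright it falls back to ajar; past upright it falls to the stop and stays.
- teal_pad (a point): Centre of the black mark (28 mm across) on the lid's upper face, 116 mm from the hinge, 32 mm from the free edge, mid-width; z = 0.100 shut. It moves with the lid. Pressing it about 4 mm down (some 3 N; a stop at 6 mm) frees the catch; when the finger lifts off, a damped ejector raises the lid to about 0.6 rad within a second. The catch does not lock again.
- teal_hinge (a point): Middle of the teal lid's hinge line, on the fixed box (170 x 170 mm, 100 mm tall, walls 8 mm, rim at z = 0.100), at z = 0.097, 74 mm from the box centre. Its x axis is level and points from the lid's free edge to the hinge, away from the robot, within 0.3 rad of world x; the hinge line is its y axis; z is up.
- amber_lid (a joint): Angle of the other box's lid, rad: 0 shut. That box and its catch are the same but the lid and side bands are amber-orange. It stands beside the teal one, to its left or right, and is to stay shut.

How it is judged (in metres and radians):
On the way:
1. the teal lid has sprung ajar by itself, with no finger on it (value of joint teal_lid between 0.3 and 0.9 rad and contact force between the fingers and teal_lid below 0.2 N), for 0.2 s.
At the end, for the whole second after the job is handed in: The teal lid is swung back past upright (more than 1.6 rad open) and rests there; the amber lid is shut (less than 0.06 rad open) (value of joint teal_lid above 1.6 rad and velocity of joint teal_lid between -0.1 and 0.1 rad/s and value of joint amber_lid below 0.06 rad); the robot touches nothing.
It fails at once if the amber lid springs or is swung open (more than 0.12 rad) (value of joint amber_lid above 0.12 rad).
It also fails if it takes over 43 s, if anything falls off the work surface, if the arm or the gripper's body presses on something with over 40 N, if the wrist force passes 120 N, or if a joint passes its speed limit or range.

## Working session

There is one attempt and no reset: what is moved stays moved. The work goes in short steps, Python scripts to look and compute and a tool call to move; the robot and the scene stay as the last step left them, time stands still between calls to the robot, and variables do not carry over. Pictures are saved under pics/ and viewed, about 8 in all and at most 12, crops included, and the job is handed in when it is done.

Besides the shell and the picture viewer there is one more tool, called after "Call:" as name(argument=value, ...), one argument or row to a line, values as JSON. drive_tool: Moves the arm, as the interface text tells. Its arguments: {"type":"object","properties":{"rotation":{"type":"array","items":{"type":"array","items":{"type":"number"}}},"xyz":{"type":"array","items":{"type":"array","items":{"type":"number"}}},"hand":{"type":"array","items":{"type":"number"}},"squeeze":{"type":"number"}},"required":["rotation","xyz","hand"]}

```bash
mkdir -p pics; cat > h.py <<'E'
from station import ctrl
import numpy as np, cv2
def save(n,c): cv2.imwrite('pics/'+n+'.png',cv2.cvtColor(c['color'],cv2.COLOR_RGB2BGR))
def cast(c,uv,z):
    K=c['mtx'];T=c['T'];d=np.array([(uv[0]-K[0,2])/K[0,0],-(uv[1]-K[1,2])/K[1,1],-1.])
    d=T[:3,:3]@d;o=T[:3,3];return o+d*(z-o[2])/d[2]
E
python3 - <<'E'
from h import *
s=ctrl.observe();print(s)
a=ctrl.read_camera('top');b=ctrl.read_camera('scene')
np.savez('a.npz',**a)
save('both',{'color':np.vstack([a['color'],b['color']])[::1]})
im=cv2.imread('pics/both.png');cv2.imwrite('pics/both.png',cv2.resize(im,(400,600)))
hsv=cv2.cvtColor(a['color'],cv2.COLOR_RGB2HSV)
for n,l,h in [('teal',(80,80,40),(100,255,255)),('amber',(8,120,80),(28,255,255))]:
    m=cv2.inRange(hsv,l,h);cs,_=cv2.findContours(m,cv2.RETR_EXTERNAL,2)
    for q in cs:
        if cv2.contourArea(q)<150: continue
        r=cv2.minAreaRect(q);print(n,cv2.contourArea(q),r)
        print([cast(a,p,.1).round(4).tolist() for p in cv2.boxPoints(r)], cast(a,r[0],.1).round(4))
m=cv2.inRange(hsv,(0,0,0),(180,255,50));cs,_=cv2.findContours(m,cv2.RETR_LIST,2)
for q in cs:
    if 20<cv2.contourArea(q)<3000:
        r=cv2.minAreaRect(q);print('blk',cv2.contourArea(q),r,cast(a,r[0],.1).round(4))
E
```

```text
{'time_s': 0.0, 'joint_positions': array([ 5.97512143e+01,  5.03880941e+00,  7.86289990e+01, -2.90351710e-04,
        9.64636586e+01, -5.90700673e+00]), 'qvel': array([ 0.09571938, -0.03265623,  0.02674451,  0.08651191, -0.00343108,
       -0.03970875]), 'joint_torque': array([ 7.22416316e-04, -3.51880109e+01, -3.13264525e+01, -1.93833680e-04,
        1.09221926e-02,  2.36939309e-05]), 'position': array([0.22645966, 0.50068873, 0.25210428]), 'tcp_rot': array([[-9.11102600e-01,  4.12178027e-01, -1.15153301e-03],
       [ 4.12179571e-01,  9.11100468e-01, -1.98465811e-03],
       [ 2.31129800e-04, -2.28286554e-03, -9.99997368e-01]]), 'force': array([ 0.05255405, -0.30077363,  1.16151806]), 'moment': array([-0.03696646, -0.038763  ,  0.02288601]), 'grip_width': 0.08564802489488102}
teal 5885.0 ((168.93861389160156, 200.79478454589844), (78.88020324707031, 79.2785873413086), 18.88608741760254)
[[0.5302, 0.227, 0.1], [0.6763, 0.1891, 0.1], [0.6286, 0.0424, 0.1], [0.4861, 0.0847, 0.1]] [0.5789 0.1356 0.1   ]
amber 6180.0 ((321.8508605957031, 228.17193603515625), (81.52420043945312, 80.35183
[... 707 characters left out ...]
04705810547) [0.5977 0.2294 0.1   ]
blk 79.5 ((125.79412078857422, 175.8235321044922), (8.246211051940918, 16.73495864868164), 14.03624439239502) [0.6256 0.2214 0.1   ]
blk 99.0 ((130.75341796875, 162.6575469970703), (8.426962852478027, 19.896997451782227), 20.556045532226562) [0.6517 0.2139 0.1   ]
blk 144.5 ((77.53845977783203, 101.69229888916016), (8.434361457824707, 25.055015563964844), 60.2551155090332) [0.7741 0.3296 0.1   ]
blk 86.5 ((83.61922454833984, 66.79615783691406), (15.34851360321045, 9.29681396484375), 52.12501525878906) [0.8489 0.3248 0.1   ]
blk 45.5 ((45.133731842041016, 77.24369049072266), (30.68509864807129, 61.025421142578125), 0.9877604842185974) [0.825  0.4006 0.1   ]
```

View pics/both.png

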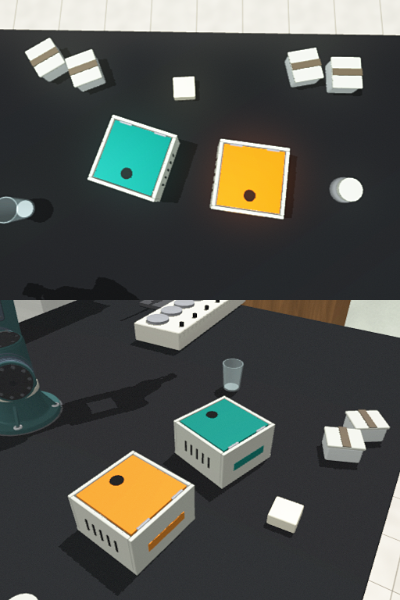

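```bash
cat >> h.py <<'E'
def totool(p,Rd=None):
    s=ctrl.observe();R=s['tcp_rot'];t=R.T@(np.array(p)-s['position'])
    from scipy.spatial.transform import Rotation as Q
    r=Q.from_matrix(R.T@Rd).as_rotvec(degrees=True) if Rd is not None else None
    return t.round(4),None if r is None else r.round(2)
E
python3 - <<'E'
from h import *
a=np.load('a.npz');hsv=cv2.cvtColor(a['color'],cv2.COLOR_RGB2HSV)
m=cv2.inRange(hsv,(80,80,40),(100,255,255))
cs,h=cv2.findContours(m,cv2.RETR_CCOMP,2)
for q,hh in zip(cs,h[0]):
    A=cv2.contourArea(q)
    if A>60:
        if hh[3]>=0:
            M=cv2.moments(q);pad=cast(a,(M['m10']/A,M['m01']/A),.1);print('pad',A,pad)
        elif A>3000:
            P=np.array([cast(a,p,.1)[:2] for p in q[:,0]],np.float32)
            r=cv2.minAreaRect(P);print(r);C=np.array(r[0])
d=C-pad[:2];print('dir pad->centre',np.degrees(np.arctan2(d[1],d[0])),np.linalg.norm(d))
th=np.radians(min([r[2]-90,r[2]],key=abs));x=np.array([np.cos(th),np.sin(th),0]);print(np.degrees(th))
print('hinge',pad+x*.116)
R=np.c_[-x,[-x[1],x[0],0],[0,0,-1]];print(np.linalg.det(R))
np.savez('g.npz',pad=pad,x=x,R=R)
print(totool(pad+[0,0,.06],R))
E
```

```text
((0.5793689489364624, 0.13476607203483582), (0.14827071130275726, 0.14864282310009003), 72.97471618652344)
pad 157.0 [0.53916438 0.14755193 0.1       ]
dir pad->centre -17.641699526347647 0.0421886888764283
-17.025283813476562
hinge [0.65008075 0.11358786 0.1       ]
1.0
(array([-0.4305, -0.1928,  0.0925]), array([-0.11, -0.02, -7.31]))
```

Call:
drive_tool(
  rotation=[
    [0, 0, -2],
    [0, 0, -4],
    [0, 0, -6],
    [0, 0, -7.3],
    [0, 0, -7.3],
    [0, 0, -7.3],
    [0, 0, -7.3],
    [0, 0, -7.3],
  ],
  xyz=[
    [-0.055, -0.025, 0],
    [-0.11, -0.05, 0],
    [-0.165, -0.074, 0],
    [-0.22, -0.098, 0],
    [-0.275, -0.123, 0],
    [-0.33, -0.148, 0.02],
    [-0.38, -0.17, 0.04],
    [-0.43, -0.193, 0.07],
  ],
  hand=[0, 0, 0, 0, 0, 0, 0, 0],
)

```text
time_s: 1.1
position: [0.54, 0.1462, 0.1824]
tcp_rot: [[-0.956, 0.293, 0.001], [0.293, 0.956, -0.001], [-0.001, -0.001, -1.0]]
force: [-0.1, 1.7, -1.5]
grip_width: -0.0
```

```bash
python3 - <<'E'
from h import *
g=np.load('g.npz');print(totool(g['pad']+[0,0,.03],g['R']));s=ctrl.observe();print(s['time_s'],s['position'],s['force'],s['joint_positions'].round(1))
E
```

```text
(array([0.0012, 0.0012, 0.0524]), array([-0.05,  0.06, -0.03]))
1.1 [0.53995055 0.14615561 0.18244124] [-0.10118853  1.69450667 -1.54097469] [  9.4   7.6  83.8  -0.1  88.6 -63.6]
```

Call:
drive_tool(
  rotation=[
    [0, 0, 0],
    [0, 0, 0],
    [0, 0, 0],
    [0, 0, 0],
  ],
  xyz=[
    [0.001, 0.001, 0.03],
    [0.001, 0.001, 0.05],
    [0.001, 0.001, 0.056],
    [0.001, 0.001, 0.056],
  ],
  hand=[0, 0, 0, 0],
)

```text
time_s: 1.6
position: [0.5391, 0.1475, 0.1263]
tcp_rot: [[-0.956, 0.293, 0.0], [0.293, 0.956, -0.001], [-0.0, -0.001, -1.0]]
force: [0.4, -0.2, 0.4]
grip_width: 0.0001
```

Call:
drive_tool(
  rotation=[
    [0, 0, 0],
    [0, 0, 0],
    [0, 0, 0],
    [0, 0, 0],
    [0, 0, 0],
  ],
  xyz=[
    [0, 0, 0.002],
    [0, 0, 0.004],
    [0, 0, 0.006],
    [0, 0, 0.008],
    [0, 0, 0.008],
  ],
  hand=[0, 0, 0, 0, 0],
)

```text
time_s: 2.22
position: [0.5394, 0.1477, 0.1185]
tcp_rot: [[-0.956, 0.293, 0.001], [0.293, 0.956, -0.001], [-0.001, -0.001, -1.0]]
force: [-0.6, 0.5, 1.9]
grip_width: -0.0004
```

Call:
drive_tool(
  rotation=[
    [0, 0, 0],
    [0, 0, 0],
    [0, 0, 0],
  ],
  xyz=[
    [0, 0, 0.001],
    [0, 0, 0.002],
    [0, 0, 0.002],
  ],
  hand=[0, 0, 0],
)

```text
time_s: 2.6
position: [0.5395, 0.1477, 0.1167]
tcp_rot: [[-0.956, 0.293, 0.001], [0.293, 0.956, -0.001], [-0.001, -0.0, -1.0]]
force: [-1.2, 0.7, 3.5]
grip_width: -0.0001
```

Call:
drive_tool(
  rotation=[
    [0, 0, 0],
    [0, 0, 0],
    [0, 0, 0],
    [0, 0, 0],
    [0, 0, 0],
    [0, 0, 0],
    [0, 0, 0],
    [0, 0, 0],
  ],
  xyz=[
    [0, 0, -0.06],
    [0.02, 0, -0.12],
    [0.06, 0, -0.16],
    [0.12, 0, -0.16],
    [0.16, 0, -0.16],
    [0.16, 0, -0.16],
    [0.16, 0, -0.16],
    [0.16, 0, -0.16],
  ],
  hand=[0, 0, 0, 0, 0, 0, 0, 0],
)

```text
time_s: 3.6
position: [0.3871, 0.1943, 0.2758]
tcp_rot: [[-0.956, 0.294, 0.0], [0.294, 0.956, -0.001], [-0.001, -0.001, -1.0]]
force: [-0.4, -0.4, -1.2]
grip_width: 0.0001
```

```bash
python3 - <<'E'
from h import *
b=ctrl.read_camera('scene');save('s2',b);s=ctrl.observe();print(s['time_s'],s['position'],s['joint_positions'].round(1))
E
```

```text
3.65 [0.38713983 0.19431316 0.27591185] [ 19.2 -10.3  90.6  -0.1  99.6 -53.7]
```

View pics/s2.png

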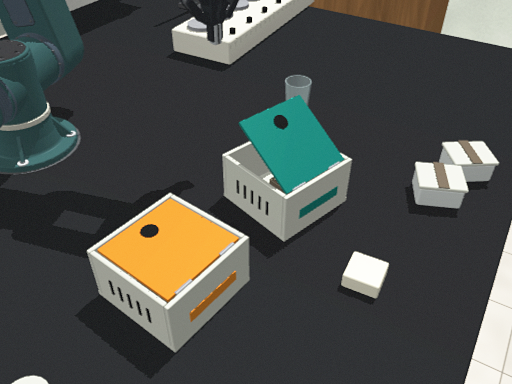

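```bash
python3 - <<'E'
from h import *
g=np.load('g.npz');x=g['x'];R=g['R'];H=g['pad']+.116*x;H[2]=0
t=np.radians(60);z=np.sin(t)*x-np.cos(t)*np.array([0,0,1]);y=R[:,1];Rd=np.c_[np.cross(y,z),y,z]
def tcp(a,b): return H+a*x+[0,0,b]-.022*z
A=tcp(-.23,.145);print(totool(A,Rd),A)
P0=tcp(-.23,.145)
for n,a,b in [('B',-.11,.14)]: print(n,(Rd.T@(tcp(a,b)-P0)).round(3))
for th in [.6,.8,1,1.2,1.4,1.6,1.75]:
    r,d=.115,.012;c,s=np.cos(th),np.sin(th)
    print(th,(Rd.T@(tcp(-r*c-d*s,.097+r*s-d*c)-tcp(-.11,.14))).round(3))
np.savez('g2.npz',Rd=Rd,A=A,B=tcp(-.11,.14),H=H)
E
```

```text
(array([-0.0259, -0.    ,  0.1199]), array([-1.000e-01, -5.996e+01, -4.000e-02])) [0.41194276 0.18650887 0.156     ]
B [-0.056  0.     0.106]
0.6 [-0.015  0.     0.001]
0.8 [-0.038  0.     0.003]
1 [-0.06  -0.     0.009]
1.2 [-0.08 -0.    0.02]
1.4 [-0.098 -0.     0.034]
1.6 [-0.113 -0.     0.052]
1.75 [-0.122 -0.     0.067]
```

Call:
drive_tool(
  rotation=[
    [0, -10, 0],
    [0, -20, 0],
    [0, -30, 0],
    [0, -40, 0],
    [0, -50, 0],
    [0, -60, 0],
    [0, -60, 0],
    [0, -60, 0],
  ],
  xyz=[
    [0, 0, 0],
    [0, 0, 0],
    [0, 0, 0.02],
    [-0.005, 0, 0.04],
    [-0.01, 0, 0.06],
    [-0.02, 0, 0.09],
    [-0.026, 0, 0.12],
    [-0.026, 0, 0.12],
  ],
  hand=[0, 0, 0, 0, 0, 0, 0, 0],
)

```text
time_s: 4.65
position: [0.4083, 0.1813, 0.1692]
tcp_rot: [[-0.517, 0.292, 0.805], [0.154, 0.956, -0.248], [-0.842, -0.004, -0.539]]
force: [-0.4, -0.2, 0.4]
grip_width: 0.0001
```

```bash
python3 - <<'E'
from h import *
g=np.load('g2.npz');print(totool(g['A'],g['Rd']),totool(g['B']));s=ctrl.observe();print(s['time_s'],s['force'],s['joint_positions'].round(1))
save('s3',ctrl.read_camera('scene'))
E
```

```text
(array([0.01  , 0.0061, 0.0088]), array([-0.09, -2.63,  0.22])) (array([-0.0505,  0.0061,  0.1125]), None)
4.65 [-0.3698693  -0.17066987  0.40678444] [ 46.6 -19.3 126.5 -61.8  59.    1.1]
```

View pics/s3.png

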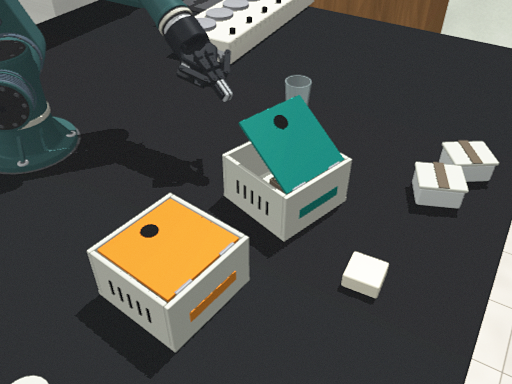

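Call:
drive_tool(
  rotation=[
    [-5, 0, -3.2],
    [-10, 0, -6.5],
    [-12, 0, -8],
    [-12, 0, -8],
  ],
  xyz=[
    [0, 0, 0],
    [0, 0, 0],
    [0.005, 0, 0.005],
    [0.01, 0, 0.01],
  ],
  hand=[0, 0, 0, 0],
)

```text
time_s: 5.2
position: [0.4131, 0.1807, 0.1601]
tcp_rot: [[-0.534, 0.047, 0.844], [0.023, 0.999, -0.042], [-0.845, -0.003, -0.535]]
force: [0.4, -0.2, -0.2]
grip_width: -0.0002
```

```bash
python3 - <<'E'
from h import *
s=ctrl.observe();R=s['tcp_rot'];p=s['position'];print(s['time_s'],s['joint_positions'].round(1),p)
g=np.load('g.npz');x=g['x'];H=np.load('g2.npz')['H'];z=R[:,2];print(R.round(3))
f=lambda a,b:H+a*x+[0,0,b]-.022*z
tip=p+.022*z-H;print('tip hinge-frame',tip@x,tip@[-x[1],x[0],0],tip[2])
print('pre',(R.T@(f(-.17,.14)-p)).round(3),'B',(R.T@(f(-.11,.14)-p)).round(3))
for th in [.6,.8,1,1.2,1.4,1.6,1.75]:
    r,d=.115,.012;c,s=np.cos(th),np.sin(th)
    print(th,(R.T@(f(-r*c-d*s,.097+r*s-d*c)-f(-.11,.14))).round(3))
E
```

```text
5.2 [ 37.7 -28.6 133.4 -57.3  40.8 -16. ] [0.41314321 0.18065029 0.16007689]
[[-0.534  0.047  0.844]
 [ 0.023  0.999 -0.042]
 [-0.845 -0.003 -0.535]]
tip hinge-frame -0.22816544787423543 -0.0006937095673978282 0.14831357438610335
pre [-0.023 -0.014  0.052] B [-0.054 -0.028  0.101]
0.6 [-0.014 -0.002  0.   ]
0.8 [-0.037 -0.005  0.001]
1 [-0.06  -0.009  0.006]
1.2 [-0.08  -0.014  0.015]
1.4 [-0.098 -0.02   0.028]
1.6 [-0.114 -0.025  0.044]
1.75 [-0.123 -0.03   0.059]
```

Call:
drive_tool(
  rotation=[
    [0, 0, 0],
    [0, 0, 0],
    [0, 0, 0],
    [0, 0, 0],
    [0, 0, 0],
    [0, 0, 0],
  ],
  xyz=[
    [-0.011, -0.007, 0.026],
    [-0.023, -0.014, 0.052],
    [-0.034, -0.018, 0.07],
    [-0.044, -0.023, 0.086],
    [-0.054, -0.028, 0.101],
    [-0.054, -0.028, 0.101],
  ],
  hand=[0, 0, 0, 0, 0, 0],
)

```text
time_s: 5.95
position: [0.5275, 0.1469, 0.1528]
tcp_rot: [[-0.533, 0.05, 0.844], [0.024, 0.999, -0.044], [-0.846, -0.003, -0.534]]
force: [0.3, -0.4, -0.4]
grip_width: 0.0002
```

```bash
python3 - <<'E'
from h import *
s=ctrl.observe();R=s['tcp_rot'];p=s['position'];print(s['time_s'],s['joint_positions'].round(1),p,s['force'])
g=np.load('g.npz');x=g['x'];H=np.load('g2.npz')['H'];z=R[:,2]
tip=p+.022*z-H;print('tip hinge-frame',tip@x,tip@[-x[1],x[0],0],tip[2])
f=lambda a,b:H+a*x+[0,0,b]-.022*z
for th in [.6,.8,1,1.2,1.4,1.6,1.75]:
    r,d=.115,.012;c,s=np.cos(th),np.sin(th)
    print(th,(R.T@(f(-r*c-d*s,.097+r*s-d*c)-p)).round(3))
save('s4',ctrl.read_camera('scene'))
E
```

```text
5.95 [ 20.2 -15.8 126.4 -55.8  23.7 -24. ] [0.52751483 0.14694891 0.15275384] [ 0.29191031 -0.37345877 -0.39860914]
tip hinge-frame -0.10891928549612856 0.0005362576268020748 0.14100736211017695
0.6 [-0.013 -0.002 -0.   ]
0.8 [-0.036 -0.006  0.   ]
1 [-0.058 -0.01   0.005]
1.2 [-0.079 -0.014  0.014]
1.4 [-0.097 -0.02   0.028]
1.6 [-0.112 -0.025  0.044]
1.75 [-0.121 -0.03   0.058]
```

View pics/s4.png

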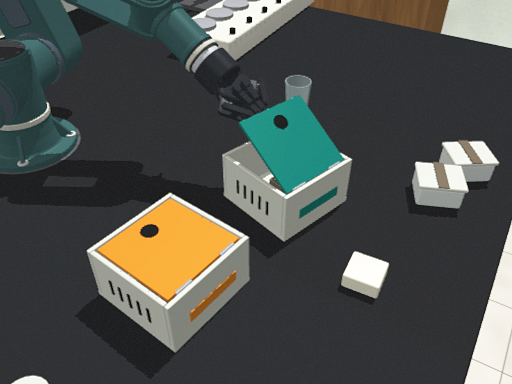

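Call:
drive_tool(
  rotation=[
    [0, 0, 0],
    [0, 3, 0],
    [0, 6, 0],
    [0, 10, 0],
    [0, 14, 0],
    [0, 17, 0],
    [0, 20, 0],
    [0, 20, 0],
  ],
  xyz=[
    [-0.013, -0.002, 0],
    [-0.026, -0.004, 0],
    [-0.038, -0.006, 0],
    [-0.051, -0.008, 0.002],
    [-0.063, -0.01, 0.005],
    [-0.075, -0.012, 0.009],
    [-0.087, -0.014, 0.014],
    [-0.087, -0.014, 0.014],
  ],
  hand=[0, 0, 0, 0, 0, 0, 0, 0],
)

```text
time_s: 7.0
position: [0.5853, 0.131, 0.2201]
tcp_rot: [[-0.789, 0.049, 0.613], [0.037, 0.999, -0.032], [-0.614, -0.003, -0.79]]
force: [0.2, 0.2, -0.5]
grip_width: 0.0003
```

```bash
python3 - <<'E'
from h import *
s=ctrl.observe();R=s['tcp_rot'];p=s['position'];print(s['time_s'],s['joint_positions'].round(1),p,s['force'])
g=np.load('g.npz');x=g['x'];H=np.load('g2.npz')['H'];z=R[:,2]
tip=p+.022*z-H;print('tip hinge-frame',tip@x,tip@[-x[1],x[0],0],tip[2])
f=lambda a,b:H+a*x+[0,0,b]-.022*z
for th in [1.2,1.4,1.6,1.75,1.85]:
    r,d=.115,.012;c,s=np.cos(th),np.sin(th)
    print(th,(R.T@(f(-r*c-d*s,.097+r*s-d*c)-p)).round(3))
save('s5',ctrl.read_camera('scene'))
E
```

```text
7.0 [ 11.7  -9.1 103.3 -11.8  49.5 -70.8] [0.58530732 0.13100775 0.22011644] [ 0.17278742  0.19769262 -0.47660802]
tip hinge-frame -0.053939263100061655 0.000960439732464559 0.2027438022163105
1.2 [ 0.001 -0.001  0.003]
1.4 [-0.02  -0.006  0.009]
1.6 [-0.04  -0.012  0.019]
1.75 [-0.054 -0.016  0.03 ]
1.85 [-0.061 -0.019  0.038]
```

View pics/s5.png

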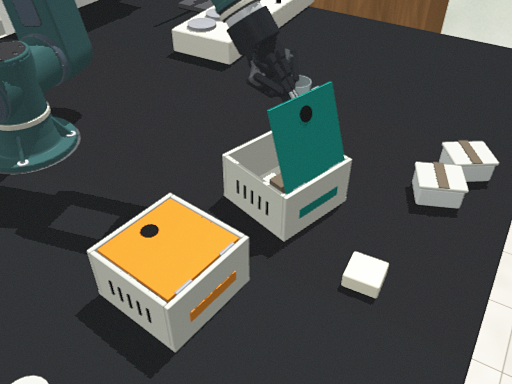

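Working as planned: the lid (top edge about pixel (305,97)) is at around 1.2 rad. I'll continue past upright.

Call:
drive_tool(
  rotation=[
    [0, 0, 0],
    [0, 0, 0],
    [0, 0, 0],
    [0, 0, 0],
    [0, 0, 0],
    [0, 0, 0],
    [0, 0, 0],
    [0, 0, 0],
  ],
  xyz=[
    [-0.01, -0.003, 0.004],
    [-0.02, -0.006, 0.009],
    [-0.03, -0.009, 0.014],
    [-0.04, -0.012, 0.02],
    [-0.048, -0.014, 0.026],
    [-0.055, -0.016, 0.032],
    [-0.061, -0.019, 0.038],
    [-0.061, -0.019, 0.038],
  ],
  hand=[0, 0, 0, 0, 0, 0, 0, 0],
)

```text
time_s: 8.05
position: [0.6551, 0.1082, 0.2255]
tcp_rot: [[-0.791, 0.049, 0.61], [0.037, 0.999, -0.033], [-0.611, -0.003, -0.791]]
force: [-1.3, 0.0, 0.5]
grip_width: 0.0003
```

Call:
drive_tool(
  rotation=[
    [0, 0, 0],
    [0, 0, 0],
    [0, 0, 0],
    [0, 0, 0],
    [0, 0, 0],
    [0, 0, 0],
    [0, 0, 0],
    [0, 0, 0],
  ],
  xyz=[
    [0, 0, -0.03],
    [0, 0, -0.07],
    [0, 0, -0.11],
    [0, 0, -0.14],
    [0, 0, -0.14],
    [0, 0, -0.14],
    [0, 0, -0.14],
    [0, 0, -0.14],
  ],
  hand=[0, 0, 0, 0, 0, 0, 0, 0],
)

```text
time_s: 9.05
position: [0.5697, 0.1126, 0.3342]
tcp_rot: [[-0.792, 0.05, 0.608], [0.037, 0.999, -0.033], [-0.609, -0.004, -0.793]]
force: [-0.5, -0.5, -0.3]
grip_width: 0.0001
```

```bash
python3 - <<'E'
from h import *
s=ctrl.observe();print(s['time_s'],s['joint_positions'].round(1),s['force'])
save('s6',ctrl.read_camera('scene'))
E
```

```text
9.05 [  9.6 -14.   94.2  -8.7  63.3 -76.3] [-0.45527277 -0.46026674 -0.25986154]
```

View pics/s6.png

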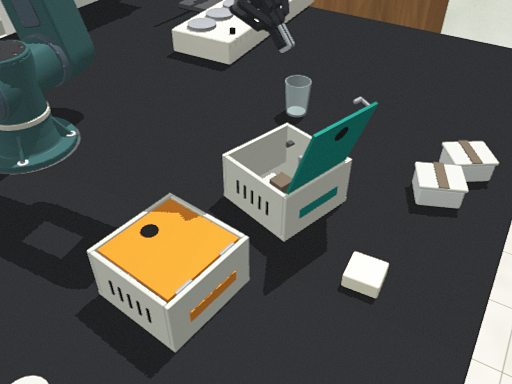

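```bash
python3 - <<'E'
from h import *
b=ctrl.read_camera('scene');K=b['mtx'];T=b['T'];x=np.load('g.npz')['x'];H=np.load('g2.npz')['H']
hsv=cv2.cvtColor(b['color'],cv2.COLOR_RGB2HSV)
m=cv2.erode(cv2.inRange(hsv,(80,80,40),(100,255,255)),np.ones((3,3)));v,u=np.nonzero(m*(b['z_map']>0));d=b['z_map'][v,u]
P=np.c_[(u-K[0,2])/K[0,0]*d,-(v-K[1,2])/K[1,1]*d,-d]@T[:3,:3].T+T[:3,3]-H
k=(P[:,2]>.11)&(abs(P@x)<.1);P=P[k];a,c=np.polyfit(P[:,2],P@x,1)
print(k.sum(),'lid angle',np.pi/2+np.arctan(a),P[:,2].max())
ctrl.close_job()
E
```

```text
2271 lid angle 1.8939887973310818 0.23795949681996525
the job is handed in; nothing more can be done
```

The teal lid is open and rests at about 1.89 rad, right by its 1.9 rad stop. The job was handed in at about 9 s.

- **Catch:** I pressed the black mark with the closed fingertips about 5 mm down, at 3.5 N. After I lifted clear, the lid sprang ajar by itself. A picture shows it ajar with the gripper well away. I judged that by eye and did not measure the angle.
- **Swing:** With the tool tilted, I pushed from beneath near the free edge until the lid was past upright, then drew the arm back about 140 mm.
- **Last checks:** A plane fitted to the depth picture gave the lid angle. The last picture shows the amber lid shut, also judged by eye. The wrist force was within noise and the arm was clear of everything.
- **Close call:** On the first tilt, joint 4 came to -61.8°, against its limit of -61.86°. I turned the tool to move it away before going on. None of my later readings was that close to a limit, and no check failed or disagreed.

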